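# Sweep the palm stones into the sorting tray

### The arm

A 6-joint arm with a two-finger parallel gripper is mounted at the origin on a cart in front of the work surface, level with it; the furniture and walls round the work are solid. World frame = base frame: x ahead of the robot, y to its left, z up, the work surface at z = 0. Lengths are in m, angles in rad, forces in N, time in s.
With the tool pointing down it reaches from about 0.35 to 0.8 m from the base axis. Payload 7.3 kg.
Tool frame: the origin (TCP) lies between the finger pads; the fingertips stand 25 mm ahead of it and the grasp point (between the pads) lies 6 mm ahead of it (r.tip_extent is the distance from the TCP to the fingertips, in m); z points along the fingers, y is the line along which they close (so a half turn about z gives the same grasp; the last joint's range is limited). The gripper opens to 85 mm and grips with 20 to 120 N. Pads are 22 mm wide; open, the fingers measure 114 mm over their backs; the gripper's body (76 mm by 85 mm) begins 54 mm behind the grasp point. The pads swing forward as they close: fully open they stand 13 mm farther back than shut.
Start: joints at [-1.474, 0.342, 1.524, -0, 1.275, -0.146], TCP at [0.126, -0.51, 0.256] pointing down, gripper open.
Joint ranges: [-2.53, 2.53], [-0.77, 2.02], [0.04, 2.7], [-1, 4.14], [0.28, 2.66], [-3.11, 3.11]. Speed limits (rad/s): [2.57, 2.57, 3.14, 3.14, 3.14, 3.14].

### API

Orientations are given as a unit quaternion [x, y, z, w].
In Python, from workcell import r, command_gripper, optics gives the robot as it stands. The module is installed in compiled form; this text tells all that it offers. Calls block until the motion is done:
- r.reach(position, orientation): joint-space move of the TCP to a pose.
- r.move_straight(position, orientation=None, speed=0.15, max_force=None): straight line of the TCP; orientation=None keeps the orientation; speed is the mean speed in m/s. With max_force (N) it stops when the force on the tool has changed by that much, and returns True; else False.
- r.movej(angles): joint-space move.
- command_gripper(opening, force=None): finger opening in m; force is the grip in N (None keeps the last); returns when the fingers have stopped.
- r.hold(seconds).
- r.solve_ik(position, orientation): joint angles nearest the present ones, or None.
- r.read_state(): the state.
- optics.get_image(name): name is "side" or "top" or "wrist"; returns (picture, depth): 400x640x3 uint8, red, green, blue; 400x640 float32, m along the optical axis (not along the pixel's ray), 0 where there is no reading.
- optics.camera_model(name): a dict with "K" (3x3 intrinsics, pixels), "k1" (the pictures are not rectified: a ray, as slopes to the right and down, at radius r is drawn at 1 + k1 r^2 times it, then the intrinsics apply), "R" (3x3) and "t" (3): a world point X has camera coordinates R X + t; the wrist camera has in their place "tool_from_camera" (4x4, takes a point from camera to tool coordinates, whose origin is the TCP and whose axes are the flange's). Camera axes: x right, y down, z forward; pixel columns grow to the right and rows downward; lengths in m; the calibration is good to about 2 mm. A picture is of the moment at which its call begins: read the wrist's pose just before it. camera_model takes no time and is no camera call.
A pose or a line that the arm cannot do raises r.PlanningError and nothing moves.
- r.finish_job(): hands the job in; it is judged then, once.
The state is a dict: "time_s": time; "joint_positions": joint angles; "dq": joint speeds; "tau": joint torques, N m; "eef_pos": TCP position; "eef_rot": TCP orientation; "contact_force": force on the tool from outside, world axes, zero at the start; "torque": the same for the moment, N m; "grip_width": finger opening in m; "grip_force": force on a finger pad.
Only numpy, scipy, OpenCV 4.12 (cv2) and the standard library are available. Lean on these libraries where they do the work, as an engineer would, in place of code of your own. Each camera call takes 0.05 s, during which the arm holds its last target. There are 200 camera calls.

### The job

Tidy the table: sweep the three loose flat palm stones along the tabletop with your fingertips, through the open side of the three-sided metal sorting tray, until all three lie wholly inside it. Push them gently: do not pinch them, lift them, turn them over or jam them hard against the tray. Leave the two standing eggs, the pointed stone tower and the loupe where they are.

Things in the scene. Friction and masses are not known exactly. Their poses are not given: they have to be found in the camera images.
- sorting_tray: Plain aluminium tray fixed to the table, three walls, open on its local +y side (towards the robot's left, where the stones are; turned up to 0.25 rad). Inside 140 mm (x) by 130 mm (y); walls 4 mm thick, 27 mm high. Origin: centre of the inside floor, at table height: back wall's inner face at y = -65 mm, mouth at y = +65, side walls' inner faces at x = +-70.
- tray_mouth (a point): Middle of the tray's open side at floor height, 65 mm along +y from the tray's origin; same axes as the tray. The floor is level with the table, no step. Two short lips flare outwards from the side walls here and reach 16 mm beyond the mouth.
- stone_small: Loose, one of the three flat polished palm stones to be swept. The smallest, round, 40 x 40 mm and 22 mm high, about 45 g. A rounded pebble lying flat; slides on the table with a push of about 1 N or less, and may turn or veer when pushed off its centre. Origin: centre of its underside, on the table.
- stone_medium: Loose, one of the three flat polished palm stones to be swept. The middle one, oval, 47 (its x) x 40 (its y) mm and 26 mm high, about 65 g. A rounded pebble lying flat; slides on the table with a push of about 1 N or less, and may turn or veer when pushed off its centre. Origin: centre of its underside, on the table.
- stone_large: Loose, one of the three flat polished palm stones to be swept. The largest, oval, 50 (its x) x 56 (its y) mm and 28 mm high, about 100 g. A rounded pebble lying flat; slides on the table with a push of about 1 N or less, and may turn or veer when pushed off its centre. Origin: centre of its underside, on the table.
- egg: Bystander: brown mottled polished egg, 42 mm across and 48 mm high, standing loose on its foot among the stones, beside the palm stone farthest from the tray. Origin: centre of its foot.
- pink_egg: Bystander: pink polished egg, 46 mm across and 52 mm high, standing loose on its foot behind the stones. Origin: centre of its foot.
- tower: Bystander: clear pointed six-sided stone tower, 25 x 24 mm and 104 mm high, standing loose behind the stones. Origin: centre of its foot.
- loupe: Bystander: jeweller's loupe folded into its cover, 24 (x) x 44 (y) x 16 mm high, lying loose on the robot's left beyond the stones. Origin: centre of its underside.
There are look-alikes about, which are no part of the job. Leave any orange look-alike of the stone_large alone.

How it is judged:
At the end, for the whole second after the job is handed in: All three palm stones lie flat on the tray's floor (underside within 15 mm of the table) and at rest, each with its centre between the tray's side and back walls and at least 20 mm (the largest: 25 mm) inside its open side; the two eggs, the tower and the loupe are within 15 mm of where they stood (y of stone_small in the frame of sorting_tray between -0.065 and 0.045 m and x of stone_small in the frame of sorting_tray between -0.07 and 0.07 m and height (world z) of each of stone_small, stone_medium, stone_large below 0.015 m and linear speed of each of stone_small, stone_medium, stone_large below 0.02 m/s and y of stone_medium in the frame of sorting_tray between -0.065 and 0.045 m and x of stone_medium in the frame of sorting_tray between -0.07 and 0.07 m and y of stone_large in the frame of sorting_tray between -0.065 and 0.04 m and x of stone_large in the frame of sorting_tray between -0.07 and 0.07 m and distance of each of egg, pink_egg, tower, loupe from where it was at the start of the episode below 0.015 m); the robot touches nothing.
It fails at once if a palm stone is lifted off the table or turned over (its underside rises 15 mm) (height (world z) of any of stone_small, stone_medium, stone_large above 0.015 m).
It fails at once if the fingers pinch a palm stone or jam it against the tray (more than 30 N) (contact force between any of stone_small, stone_medium, stone_large and the fingers above 30 N).
It fails at once if an egg, the tower or the loupe is moved more than 15 mm (distance of any of egg, pink_egg, tower, loupe from where it was at the start of the episode above 0.015 m).
It fails at once if an egg or the tower is tipped over (angle between any of egg, pink_egg, tower's own z axis and vertical above 0.35 rad).
It also fails if it takes over 72 s, if anything falls off the work surface, if the arm or the gripper's body presses on something with over 40 N, if the wrist force passes 120 N, or if a joint passes its speed limit or range.

## Working session

There is one attempt and no reset: what is moved stays moved. The work goes in short steps, each a Python script; the robot and the scene stay as the last script left them, time stands still between calls to the robot, and variables do not carry over. Pictures are saved under pics/ and viewed, at most 10 in all, crops included, and the job is handed in when it is done.

```bash
mkdir -p pics
python3 - <<'E'
from workcell import r, optics
import cv2,numpy as np
for n in ("top","side"):
    im,d=optics.get_image(n); cv2.imwrite(f"pics/{n}0.png",im[:,:,::-1]); np.save(f"{n}0.npy",d); print(n,optics.camera_model(n))
s=r.read_state(); print(s["time_s"],s["eef_rot"],r.tip_extent)
E
```

```text
top {'K': array([[438.08865871,   0.        , 327.04549146],
       [  0.        , 438.08865871, 194.19494859],
       [  0.        ,   0.        ,   1.        ]]), 'k1': -0.01583233514771441, 'R': array([[ 0.02069676, -0.99969094, -0.01377171],
       [-0.99058621, -0.01864003, -0.13561528],
       [ 0.13531666,  0.01644886, -0.99066585]]), 't': array([-0.00155979,  0.51461629,  1.04700822])}
side {'K': array([[429.52161539,   0.        , 316.26598929],
       [  0.        , 429.52161539, 206.67303586],
       [  0.        ,   0.        ,   1.        ]]), 'k1': -0.10947939491669433, 'R': array([[-0.96735715, -0.25340131,  0.00281352],
       [-0.09855013,  0.36593942, -0.92540597],
       [ 0.2334695 , -0.89547536, -0.37896685]]), 't': array([0.50349813, 0.07843751, 0.96308541])}
0.1 [ 9.92641079e-01  1.21091749e-01  1.04632836e-05 -6.90534406e-04] 0.025
```

View pics/top0.png

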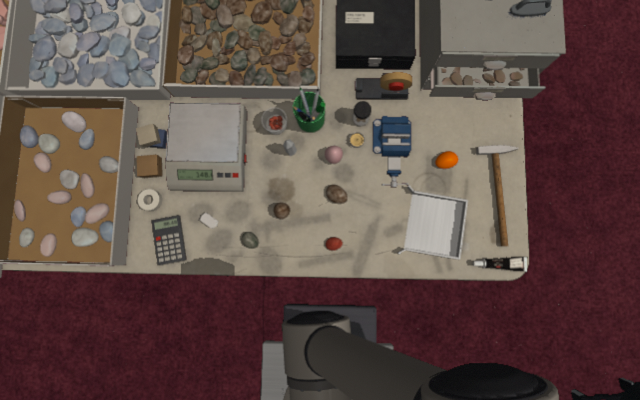

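View pics/side0.png

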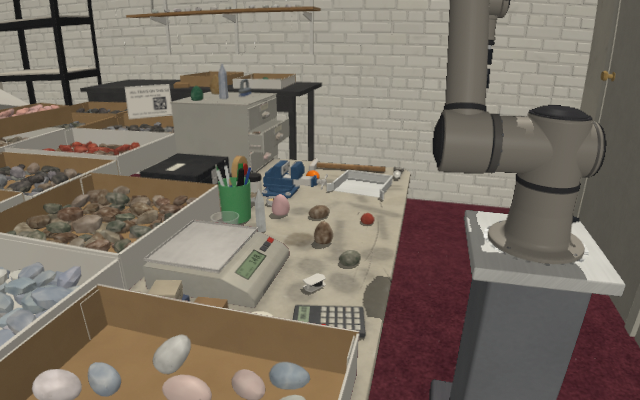

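The top view shows the tray at (435,225), with its mouth facing left. The small red stone is at (333,243), the large brown one at (336,194) and the medium green one at (249,240). The egg is at (282,210), the loupe at (208,220), the pink egg at (334,155) and the tower at (289,147).

```bash
cat > h.py <<'E'
from workcell import r, command_gripper, optics
import cv2,numpy as np
from scipy.spatial.transform import Rotation as Rot
def ray(n,u,v):
    c=optics.camera_model(n);K=c["K"];x=np.array([(u-K[0,2])/K[0,0],(v-K[1,2])/K[1,1]]);p=x.copy()
    for _ in range(5): p=x/(1+c["k1"]*(p@p))
    return c["R"].T@np.array([*p,1]), -c["R"].T@c["t"]
def px2w(u,v,z,n="top"):
    d,o=ray(n,u,v); return (o+d*(z-o[2])/d[2])[:2]
def cloud(n,d):
    vv,uu=np.indices(d.shape);c=optics.camera_model(n);K=c["K"]
    x=np.stack([(uu-K[0,2])/K[0,0],(vv-K[1,2])/K[1,1]],-1);p=x.copy()
    for _ in range(5): p=x/(1+c["k1"]*(p**2).sum(-1,keepdims=True))
    P=np.concatenate([p,np.ones(d.shape+(1,))],-1)*d[...,None]
    return (P-c["t"])@c["R"]
E
python3 - <<'E'
from h import *
im=cv2.imread("pics/top0.png");c=im[120:280,190:480]
cv2.imwrite("pics/crop0.png",cv2.resize(c,None,fx=2.75,fy=2.75,interpolation=cv2.INTER_CUBIC))
P=cloud("top",np.load("top0.npy"));h=P[...,2].copy();h[np.load("top0.npy")==0]=0
m=np.zeros(h.shape,np.uint8);m[120:275,190:480]=(h[120:275,190:480]>.007)
n,l,s,ce=cv2.connectedComponentsWithStats(m)
for i in range(1,n):
    if s[i,4]>25:
        q=P[l==i];print(ce[i].round(),s[i],"mean",q.mean(0).round(3),"min",q.min(0).round(3),"max",q.max(0).round(3))
E
```

```text
[218. 155.] [ 190  120   58   73 4031] mean [0.604 0.28  0.055] min [0.518 0.213 0.007] max [0.708 0.356 0.074]
[275. 126.] [262 120  26  15 242] mean [0.688 0.145 0.027] min [0.668 0.113 0.007] max [0.709 0.176 0.051]
[311. 125.] [297 120  28  13 266] mean [0.684 0.052 0.056] min [0.676 0.02  0.007] max [0.712 0.087 0.104]
[361. 122.] [353 120  17   7  80] mean [ 0.701 -0.073  0.031] min [ 0.697 -0.094  0.007] max [ 0.712 -0.054  0.056]
[405. 165.] [ 373  120   95  140 2275] mean [ 0.588 -0.182  0.051] min [ 0.362 -0.339  0.007] max [ 0.716 -0.106  0.095]
[357. 140.] [350 132  15  16 157] mean [ 0.66  -0.065  0.011] min [ 0.641 -0.083  0.007] max [ 0.679 -0.047  0.02 ]
[290. 147.] [283 139  14  17 151] mean [0.625 0.101 0.063] min [0.617 0.09  0.009] max [0.642 0.117 0.105]
[334. 154.] [325 146  18  18 260] mean [ 0.615 -0.006  0.039] min [ 0.596 -0.027  0.015] max [0.637 0.016 0.055]
[478. 150.] [476 147   4   8  26] mean [ 0.637 -0.371  0.017] min [ 0.628 -0.374  0.008] max [ 0.645 -0.369  0.025]
[446. 160.] [435 151  23  18 323] mean [ 0.609 -0.289  0.021] min [ 0.59  -0.319  0.007] max [ 0.635 -0.263  0.032]
[336. 194.] [326 185  22  19 325] mean [ 0.517 -0.015  0.022] min [ 0.495 -0.042  0.008] max [0.542 0.012 0.032]
[282. 211.] [274 203  17  17 223] mean [0.472 0.119 0.037] min [0.452 0.101 0.011] max [0.492 0.14  0.051]
[208. 220.] [200 213  17  16 154] mean [0.445 0.305 0.017] min [0.426 0.285 0.009] max [0.463 0.327 0.024]
[250. 240.] [242 232  17  17 230] mean [0.398 0.197 0.02 ] min [0.379 0.178 0.009] max [0.419 0.219 0.031]
[334. 244.] [326 237  17  14 188] mean [ 0.394 -0.01   0.017] min [ 0.378 -0.031  0.007] max [0.411 0.009 0.027]
[476. 263.] [472 261   8   6  43] mean [ 0.353 -0.359  0.018] min [ 0.346 -0.369  0.009] max [ 0.359 -0.351  0.024]
```

View pics/crop0.png

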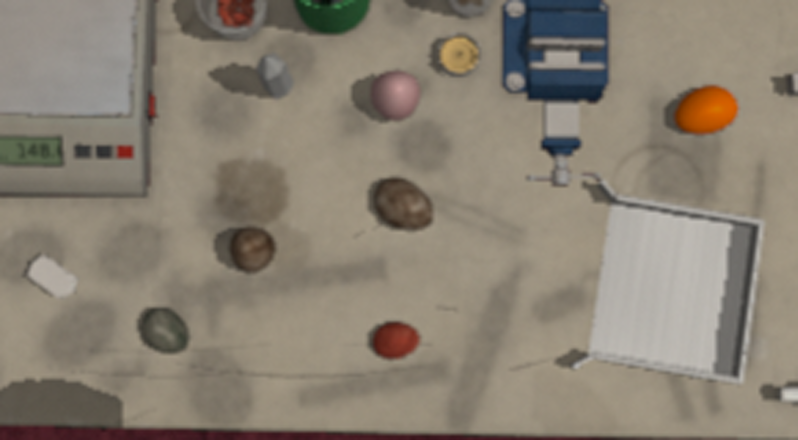

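The enlarged crop shows the tray wall tops at about (612,205), (762,222), (743,381) and (592,355). The lips reach out to (588,178) and (560,362). The vise handle, at (560,180), sits just outside the upper lip.

```bash
cat >> h.py <<'E'
_c=[px2w(190+u/2.75,120+v/2.75,.027) for u,v in ((612,205),(762,222),(743,381),(592,355))]
# mouth+x, back+x, back-x, mouth-x (wall-centre tops; 72 mm lateral, +65 / -67 deep)
_L=np.array([[.072,.065],[.072,-.067],[-.072,-.067],[-.072,.065]]);_C=np.array(_c)
H=(_L-_L.mean(0)).T@(_C-_C.mean(0));ANG=np.arctan2(H[0,1]-H[1,0],H[0,0]+H[1,1])
RM=np.array([[np.cos(ANG),-np.sin(ANG)],[np.sin(ANG),np.cos(ANG)]]);T0=_C.mean(0)-RM@_L.mean(0)
def t2w(p): return T0+RM@np.array(p)
def w2t(p): return RM.T@(np.array(p)-T0)
def quat(d):
    """tool z down, tool y across push direction d; pick turn with smaller |j6|"""
    best=None
    for s in (1,-1):
        x=np.array([*(s*d),0.]);z=np.array([0,0,-1.]);q=Rot.from_matrix(np.c_[x,np.cross(z,x),z]).as_quat()
        j=r.solve_ik([.42,-.05,.15],q)
        if j is not None and (best is None or abs(j[5])<best[0]): best=(abs(j[5]),q)
    return best[1]
E
python3 - <<'E'
from h import *
print(T0,ANG,"res",(_C-T0-_L@RM.T).round(4).tolist())
for n,p in dict(L=(.518,-.015),S=(.394,-.011),M=(.399,.198)).items(): print(n,w2t(p))
for u,v in ((588,178),(560,362),(560,180),(530,178)): 
    p=px2w(190+u/2.75,120+v/2.75,.027);print(u,v,p,w2t(p))
print(t2w((.03,-.025)),t2w((-.034,-.028)),t2w((-.003,.02)), quat(np.array([0,-1.])))
E
```

```text
Traceback (most recent call last):
NameError: name '_C' is not defined
```

Run:
```python
from h import *
from h import _C,_L
print(T0,ANG,"res",(_C-T0-_L@RM.T).round(4).tolist())
for n,p in dict(L=(.518,-.015),S=(.394,-.011),M=(.399,.198)).items(): print(n,w2t(p))
for u,v in ((588,178),(560,362),(560,180),(530,178)): 
    p=px2w(190+u/2.75,120+v/2.75,.027);print(u,v,p,w2t(p))
print(t2w((.03,-.025)),t2w((-.034,-.028)),t2w((-.003,.02)), quat(np.array([0,-1.])))
```

```text
[ 0.4431951  -0.26039662] -0.13066277475071528 res [[-0.0043, 0.0018], [-0.0, -0.0022], [0.0006, -0.0011], [0.0037, 0.0015]]
L [0.0421942  0.25305123]
S [-0.08126996  0.24086101]
M [-0.10354346  0.4487309 ]
588 178 [ 0.54304329 -0.18199113] [0.0887815  0.09074649]
560 362 [ 0.37720813 -0.1567265 ] [-0.0789318   0.09418889]
560 180 [ 0.54073726 -0.1566636 ] [0.08319517 0.11555767]
530 178 [ 0.54206635 -0.12951811] [0.08097611 0.14264493]
[ 0.46968209 -0.28909226] [ 0.40583677 -0.28372804] [ 0.4428265  -0.24017623] [0.70710678 0.70710678 0.         0.        ]
```

```bash
cat >> h.py <<'E'
ZP=.031
def sweep(path,R,opening,zp=ZP,speed=.07,mf=12):
    """path: stone-centre waypoints in the tray frame, starting at the stone"""
    P=[t2w(p) for p in path]; D=[(b-a)/np.linalg.norm(b-a) for a,b in zip(P,P[1:])]
    so=11e-3+np.sqrt(R*R-(opening/2)**2); q=quat(D[0])
    command_gripper(opening)
    s=P[0]-D[0]*(so+.014)
    r.reach([*s,.14],q); r.move_straight([*s,zp],q,speed=.2,max_force=8)
    print("tip z",r.read_state()["eef_pos"].round(4) if hasattr(r.read_state()["eef_pos"],'round') else r.read_state()["eef_pos"])
    for i,b in enumerate(P[1:]):
        d=D[i] if i+2>=len(P) else (D[i]+D[i+1])/np.linalg.norm(D[i]+D[i+1])
        x=np.array([*d,0]); sg=np.sign(Rot.from_quat(q).as_matrix()[:2,0]@d); x*=sg; z=np.array([0,0,-1.])
        q=Rot.from_matrix(np.c_[x,np.cross(z,x),z]).as_quat()
        hit=r.move_straight([*(b-d*so),zp],q,speed=speed,max_force=mf)
        st=r.read_state();print(i,hit,np.round(st["contact_force"],1),st["time_s"])
        if hit: break
    p=np.array(st["eef_pos"]);d=D[-1]
    r.move_straight([*(p[:2]-d*.012),zp],speed=.1); r.move_straight([*(p[:2]-d*.012),.14],speed=.25)
def look(name):
    im,d=optics.get_image("top");cv2.imwrite(f"pics/{name}.png",cv2.resize(im[110:290,180:500],None,fx=2.5,fy=2.5,interpolation=cv2.INTER_CUBIC)[:,:,::-1])
E
python3 - <<'E'
from h import *
sweep([(.042,.253),(.026,.14),(.026,.08),(.03,-.03)],.026,.030)
print(r.read_state()["time_s"]); look("l1")
E
```

```text
tip z [0.5309 0.0292 0.0317]
0 False [-0.4  0.3  0.1] 5.775
1 False [-0.9  0.3 -0.7] 6.7833
2 False [ 0.7  1.  -0.3] 8.5083
9.3667
```

View pics/l1.png

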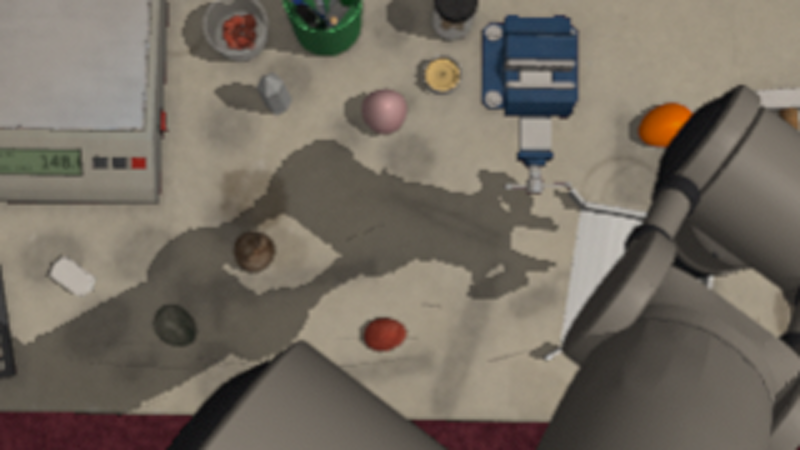

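The large stone has left its place and is presumably in the tray, hidden under the arm. The other objects haven't moved. I'll sweep the small stone next, then check the tray.

Run:
```python
from h import *
sweep([(-.081,.241),(-.065,.20),(-.042,.14),(-.034,.08),(-.034,-.028)],.019,.018)
p=t2w((-.1,.5)); r.reach([*p,.2],quat(np.array([0,-1.])))
print(r.read_state()["time_s"]); look("l2")
```

```text
tip z [0.385  0.0291 0.0312]
0 False [-1.   0.1  0.7] 12.4833
1 False [ 0.1 -0.1  0.4] 13.5583
2 False [ 0.3 -0.2 -0.2] 14.575
3 False [ 0.3 -0.3  0.1] 16.2667
18.925
```

View pics/l2.png

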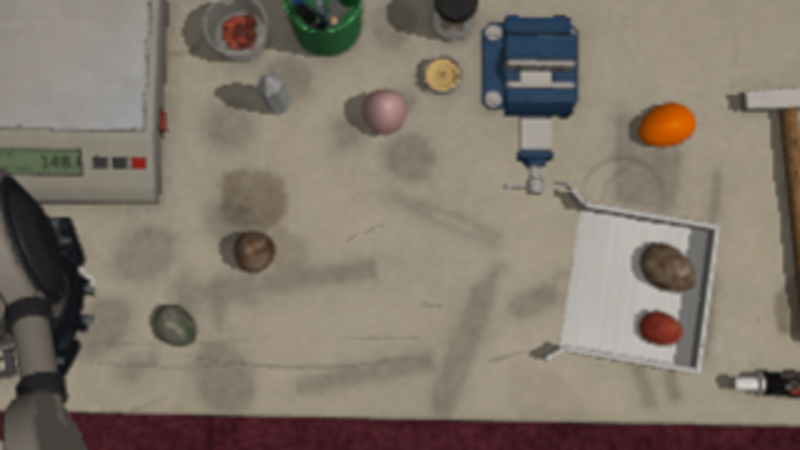

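Both swept stones are well inside the tray: the large one at (668,266) and the small one at (660,328). The medium stone is unmoved at (174,325), so it goes next.

Run:
```python
from h import *
sweep([(-.1035,.449),(-.085,.34),(-.05,.23),(-.02,.15),(-.005,.08),(-.003,.018)],.021,.022)
p=t2w((-.06,.4)); r.reach([*p,.25],quat(np.array([0,-1.])))
print(r.read_state()["time_s"]); look("l3")
```

```text
tip z [0.3989 0.2417 0.0323]
0 False [-0.1 -0.2 -0.5] 22.175
1 False [-0.1 -0.6  0.2] 23.975
2 False [0.3 0.5 0.1] 25.35
3 False [-0.2  0.4 -0.1] 26.525
4 False [-0.1  0.6  0.1] 27.5583
29.775
```

View pics/l3.png

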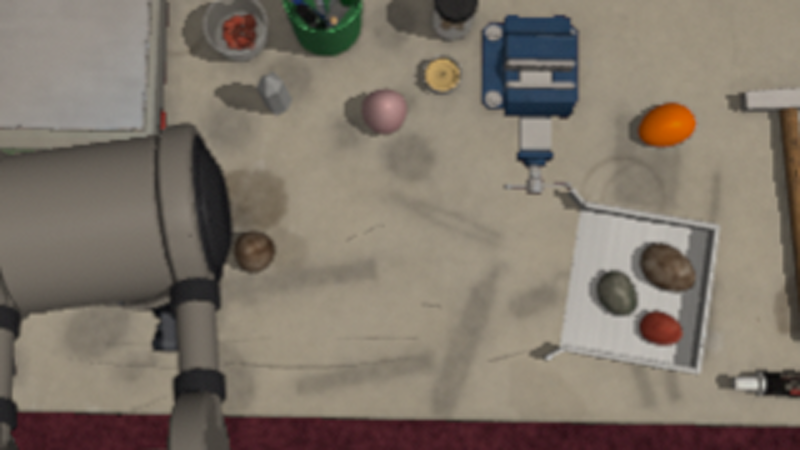

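The medium stone, at (617,292), lies about 40 mm inside the mouth line. All three stones are in the tray, and both eggs and the tower haven't moved. The arm hides the loupe, but nothing came near it.

```bash
python3 -c "
from h import *
print(w2t(px2w(180+617/2.5,110+292/2.5,.02)));print(r.finish_job())"
```

```text
[-0.00602764  0.02020136]
the job is handed in; nothing more can be done
None
```

I swept all three palm stones into the tray and handed the job in after about 30 s of the 72 s. In the last picture all three lie clear of its walls, and the eggs and tower are where they started. The arm hid the loupe in that picture, but it was unmoved in the one before and the last sweep stayed clear of it.

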